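# Lift the routing template off its locating pins

### The arm

A 6-joint arm with a two-finger parallel gripper is mounted at the origin on the work surface. World frame = base frame: x ahead of the robot, y to its left, z up, the work surface at z = 0. Lengths are in mm, angles in rad, forces in N, time in s.
With the tool pointing down it reaches from about 350 to 875 mm from the base axis. Payload 15.5 kg.
Tool frame: the origin (TCP) lies midway between the tips of the shut fingers; the grasp point (between the pads) lies 19 mm behind it (arm.hold_point_z is the z of the grasp point in the tool frame, in mm); z points along the fingers, y is the direction in which the jaws open and shut (so a half turn about z gives the same grasp; the last joint's range is limited). The gripper opens to 85 mm and grips with 20 to 120 N. Pads are 22 mm wide; open, the fingers measure 114 mm over their backs; the gripper's body (76 mm by 85 mm) begins 54 mm behind the grasp point. The pads swing forward as they close: fully open they stand 13 mm farther back than shut.
Start: joints at [-1.28, 0.494, 1.345, -0, 1.302, -0.096], TCP at [235.189, -579.062, 231.277] pointing down, gripper open.
Joint ranges: [-2.91, 2.91], [-0.82, 2.16], [0.22, 2.67], [-1.22, 4.37], [0.12, 2.79], [-3.08, 3.08]. Speed limits (rad/s): [1.89, 1.89, 2.57, 3.01, 3.01, 3.01].

### API

Orientations are given as a unit quaternion [x, y, z, w].
In Python, from station import arm, eyes gives the robot as it stands.
- The arm moves only by the tool carry_out, never from a script. Its argument "moves" is a list of rows, each a list of 2 entries, a list of its own where there are three numbers: the shift along the tool's x, y, z in cm, then the turn, a rotation vector about the tool's x, y, z in degrees. A call has exactly 8 rows; each row shifts and turns the commanded pose from where the row before left it, along the tool's axes as they then stand; what a row does not reach is not made up. A row lasts 1/12 s, in which the tool goes at most 41.7 mm and 7.16 degrees, less where a joint would pass 70% of its speed; a pose out of reach is approached as far as the arm can. A call with a gripper value outside its range is refused whole. "fingers" is the closure in counts, from 0 (fully open) to 255 (shut), set as the call begins (left out, the last holds). The fingers move at their own pace and stop on an object; the grip force is fixed at half the most. Time passes only in rows, so rows that do not move let the fingers close, or fill a call up. It gives the time, the measured TCP pose, the force and the opening at its end, in the units of the state.
- arm.observe(): the state, without advancing time (a new reading comes with each control period).
- eyes.camera(name): name is "scene" or "top"; returns (picture, depth): 420x560x3 uint8, red, green, blue; 420x560 float32, mm along the optical axis (not along the pixel's ray), 0 where there is no reading.
- eyes.calibration(name): a dict with "fx", "fy", "cx", "cy" (pixels), "R" (3x3) and "t" (3): a world point X has camera coordinates R X + t. Camera axes: x right, y down, z forward; pixel columns grow to the right and rows downward; lengths in mm; the calibration is good to about 2 mm. A picture is of the moment at which its call begins. calibration takes no time and is no camera call.
- arm.hand_in(): hands the job in, once; it reports no verdict.
Trained networks look in the newest picture that a camera, given by its name, has taken for a name from the list of things; names that differ only in an ending like _2 or _b are one class to them, and where a whole thing is asked for, a point or a joint stands for the part that bears it (a point fixed in the world has none). Each returns a list of dicts, best first, with "conf" (0 to 1); they miss things now and then, are a little off and sometimes report something else, mostly with a low value. They report only what shows in the picture. A call takes as long as a camera call. They do not tell look-alikes from the thing itself.
- eyes.find_in(camera, name): "pixel" ([column, row] in pixels, amid what is visible of it).
- eyes.outline_of(camera, name): "region" (420x560 bool, what is visible of it) and "pixel" ([column, row] in pixels, amid what is visible of it).
- eyes.landmark_of(camera, name): "pixel" ([column, row] in pixels: a listed point, or the origin of a listed thing).
The state is a dict: "clock": time; "q": joint angles; "qvel": joint speeds; "tau": joint torques, N m; "eef_pos": TCP position; "tool_rot": TCP orientation; "contact_force": force on the tool from outside, world axes, zero at the start; "torque": the same for the moment, N m; "opening": opening from 0.0 (shut) to 1.0 (fully open).
Only numpy, scipy, OpenCV 4.12 (cv2) and the standard library are available. Lean on these libraries where they do the work, as an engineer would, in place of code of your own. Each camera call takes 0.05 s, during which the arm holds its last target. There are 200 camera calls.

### The job

Routing is finished: lift the orange template straight up off the two steel pins of the jig by its black grip bar, keeping it level all the way so that it does not cock and drag the jig along, then lay it flat in the middle of the cork rest board, squared up with the board, and let go of it only once it is down. Leave the jig with the wooden blank in it, the screwdriver and the sanding block where they are.

Things in the scene. Friction and masses are not known exactly. Their poses are not given: they have to be found in the camera images.
- template_grip (a point): Centre of the black grip bar on the orange template, half-way up: 22.5 above the plate's top face, 34.5 above its underside. Bar 100 long (x), 26 wide (y), 45 high, upright on the middle of the plate; grip it across its width at mid length, where the centre of mass is. Plate 200 (x) x 120 (y) x 12, a 16.4 pin hole at x = +82 and -82, a window each side of the bar. z up. 0.28 to 0.56 kg.
- template: The same template as template_grip, its origin at the centre of the plate's underside; same axes.
- jig: Loose 2.5 kg jig: plywood base 250 (x) x 150 (y) x 18, blue shoulders on which the template rests with its underside 40 above the table, two upright 14 mm steel pins at x = +82 and -82 through its holes (1.2 play all round), pin tops 78 above the table: template is free after rising 38. Origin: centre of underside, on the table; x along the line of pins. Template starts with the same axes.
- blank: Loose wooden blank 120 x 90 x 20 thick that lies in the jig below the template; it stays there. Origin: centre of its underside, 18 above the table.
- rest_board: Fixed rest board: green frame with cork top, 300 (x) x 210 (y), top face 14 above the table. Origin: centre of the underside, on the table; z up. The template's long axis (x) is to lie along the board's long axis (x), either way round.
- screwdriver: Loose screwdriver, about 190 long, lying along x between jig and rest board; bystander.
- sanding_block: Loose sanding block 110 (x) x 55 (y) x 38 high, lying between jig and rest board, beyond the screwdriver; bystander. Origin: centre of underside.
Mind the look-alikes: they are no part of the job. Of the things like the blank, leave any that is purple; of the rest the larger one is meant. What is shaped like the template but yellow is not meant.

How it is judged:
By the outcome, as a careful person would: the job done as asked, in the order asked, and still so for the second after the job is handed in, with the robot touching nothing.
It also fails if it takes over 45 s, if anything falls off the work surface, if the arm or the gripper's body presses on something with over 40 N, if the wrist force passes 120 N, or if a joint passes its speed limit or range.

## Working session

There is one attempt and no reset: what is moved stays moved. The work goes in short steps, Python scripts to look and compute and a tool call to move; the robot and the scene stay as the last step left them, time stands still between calls to the robot, and variables do not carry over. Pictures are saved under pics/ and viewed, about 8 in all and at most 12, crops included, and the job is handed in when it is done.

Besides the shell and the picture viewer there is one more tool, called after "Request:" by a JSON object that holds its "name" and its "arguments", one argument or row to a line. carry_out: Moves the arm, as the interface text tells. Its arguments: {"type":"object","properties":{"moves":{"type":"array"},"fingers":{"type":"number"}},"required":["moves"]}

```bash
mkdir -p pics; ls
cat > h.py <<'E'
import numpy as np, cv2
from station import arm, eyes
def cap(n):
    p,d=eyes.camera(n); return p,d,eyes.calibration(n)
def world(c,u,v,d):
    z=d[v,u] if hasattr(d,'shape') else d
    X=np.stack([(u-c['cx'])/c['fx']*z,(v-c['cy'])/c['fy']*z,z+0*u],-1)
    return (X-np.array(c['t']))@np.array(c['R'])
def cloud(c,d):
    v,u=np.mgrid[:d.shape[0],:d.shape[1]]
    return world(c,u,v,d)
E
python3 - <<'E'
from h import *
ims=[]
for n in('scene','top'):
    p,d,c=cap(n); cv2.imwrite(f'pics/{n}0.png',p[:,:,::-1]); np.savez(f'{n}0.npz',p=p,d=d)
    print(n,c['fx'],np.round(-np.array(c['R']).T@np.array(c['t'])))
    for k in('template_grip','jig','rest_board','blank','screwdriver','sanding_block'):
        for r in eyes.find_in(n,k)[:4]:
            u,v=np.round(r['pixel']).astype(int); print(k,u,v,round(r['conf'],2),world(c,u,v,d).round())
print(arm.observe(),arm.hold_point_z)
E
```

```text
pics
scene 529.7338526415174 [1119.  935.  912.]
template_grip 430 255 0.89 [200. 351.  19.]
template_grip 269 283 0.81 [606. 208.  52.]
jig 268 278 0.68 [610. 211.  72.]
jig 267 309 0.61 [656. 269.  48.]
rest_board 198 204 0.8 [ 554. -211.   17.]
blank 340 238 0.86 [341. 164.  26.]
blank 347 337 0.65 [549. 415.  15.]
blank 282 287 0.54 [582. 227.  39.]
screwdriver 254 237 0.75 [514.  15.  19.]
sanding_block 184 268 0.76 [731.  30.  40.]
top 392.25368933097144 [392.  59. 979.]
template_grip 213 153 0.8 [591. 183.  94.]
template_grip 150 321 0.73 [206. 323.  57.]
jig 218 187 0.58 [515. 172.  76.]
rest_board 385 187 0.57 [ 530. -235.   15.]
blank 228 259 0.76 [347. 151.  21.]
blank 224 156 0.75 [596. 164.  38.]
blank 126 173 0.66 [555. 408.  13.]
screwdriver 291 198 0.66 [498.  -0.  26.]
sanding_block 290 110 0.91 [714.   5.  38.]
{'clock': 0.7, 'q': array([-1.28050639e+00,  4.93576412e-01,  1.34555357e+00, -1.22633667e-05,
        1.30250085e+00, -9.54648154e-02]), 'qvel': array([ 0.00120364,  0.0011891 ,  0.00102298, -0.00083829,  0.00058321,
        0.00098394]), 'tau': array([-3.16627986e-03, -8.81863046e+01, -3.84220541e+01, -4.00683512e-04,
        1.23172395e-03, -8.29555211e-05]), 'eef_pos': array([ 235.17311448, -579.03654645,  231.2734609 ]), 'tool_rot': array([ 9.81456441e-01,  1.91685299e-01, -7.74087784e-06, -1.84240149e-05]), 'contact_force': array([-0.34361429, -0.06771162,  0.0926343 ]), 'torque': array([-0.04548862, -0.01132515,  0.04217445]), 'opening': 1.0035537382369581} -18.700000000000003
```

View pics/top0.png

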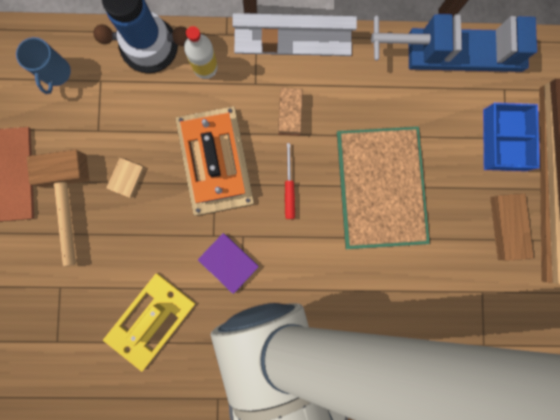

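View pics/scene0.png

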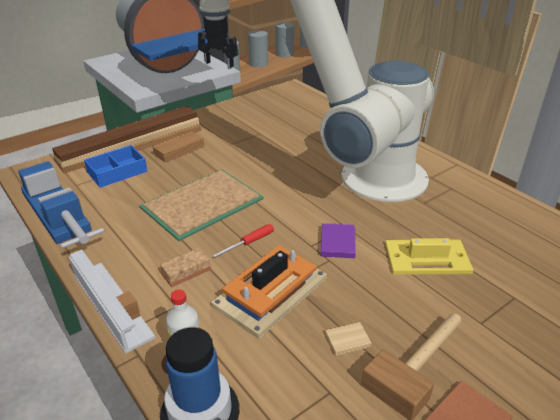

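The top view shows the orange template on the jig, with its bar at (211,155). The possible confusions are the yellow template at (150,321) for the orange one, and the purple block (228,262) and small wooden block (126,177) for the blank. I choose the orange one at (213,153). The board is at (383,187), the screwdriver at (290,185) and the sanding block at (290,110). Next I'll measure.

```bash
cat >> h.py <<'E'
def rect(P):
    (cx,cy),(w,h),a=cv2.minAreaRect(P[:,:2].astype(np.float32))
    if w<h: w,h,a=h,w,a+90
    return np.round([cx,cy,w,h,(a+90)%180-90],1)
def big(m):
    n,l,s,_=cv2.connectedComponentsWithStats(m.astype(np.uint8)); return l==1+np.argmax(s[1:,4])
E
python3 - <<'E'
from h import *
for n in('top','scene'):
    f=np.load(n+'0.npz');p,d=f['p'],f['d'];c=eyes.calibration(n);W=cloud(c,d)
    H=cv2.cvtColor(p,cv2.COLOR_RGB2HSV)
    x,y,z=W[...,0],W[...,1],W[...,2]
    near=(d>0)&(abs(x-590)<140)&(abs(y-185)<140)
    o=big(near&(H[...,0]<14)&(H[...,1]>190)&(z>40)&(z<60)); print(n,'plate',rect(W[o]),np.median(z[o]))
    b=big(near&(H[...,2]<70)&(z>85)); print('bartop',rect(W[b]),np.median(z[b]),W[b].mean(0).round(1))
    b=near&(z>85); print('bar any',rect(W[big(b)]))
    j=near&(z>10); print('jig',rect(W[big(j)]))
    r=big((d>0)&(abs(x-540)<220)&(abs(y+225)<160)&(z>8)&(z<30)); print('board',rect(W[r]),np.median(z[r]))
    t=near&(z>62)&(z<85)
    k,l,s,ce=cv2.connectedComponentsWithStats(t.astype(np.uint8))
    for i in range(1,k):
        if s[i,4]>8: print('pin?',s[i,4],ce[i].round(),W[l==i].mean(0).round(1))
p=np.load('top0.npz')['p'];q=cv2.resize(p[90:260,150:450],None,fx=2.6,fy=2.6,interpolation=2);cv2.imwrite('pics/crop0.png',q[:,:,::-1])
E
```

```text
Traceback (most recent call last):
  File "h.py", line 17, in big
    n,l,s,_=cv2.connectedComponentsWithStats(m.astype(np.uint8)); return l==1+np.argmax(s[1:,4])
                                                                              ~~~~~~~~~^^^^^^^^^
ValueError: attempt to get argmax of an empty sequence
```

```bash
cat > m.py <<'E'
from h import *
for n in('top','scene'):
    f=np.load(n+'0.npz');p,d=f['p'],f['d'];c=eyes.calibration(n);W=cloud(c,d)
    H=cv2.cvtColor(p,cv2.COLOR_RGB2HSV)
    x,y,z=W[...,0],W[...,1],W[...,2]
    near=(d>0)&(abs(x-590)<140)&(abs(y-185)<140)
    oc=near&(H[...,0]<14)&(H[...,1]>200)&(H[...,2]>150)
    print(n,oc.sum(),np.percentile(z[oc],[5,25,50,75,95]).round(1))
    o=big(oc&(z>42)&(z<68)); print('plate',rect(W[o]),np.median(z[o]))
    b=big(near&(z>82)); print('bar',rect(W[b]),np.median(z[b]),W[b].mean(0).round(1))
    j=near&(z>10); print('jig',rect(W[big(j)]))
    r=big((d>0)&(abs(x-540)<220)&(abs(y+225)<160)&(z>8)&(z<30)); print('board',rect(W[r]),np.median(z[r]))
    t=near&(z>64)&(z<82)
    k,l,s,ce=cv2.connectedComponentsWithStats(t.astype(np.uint8))
    for i in range(1,k):
        if s[i,4]>8: print('pin?',s[i,4],ce[i].round(),W[l==i].mean(0).round(1))
E
python3 -c "
from h import *
p=np.load('top0.npz')['p'];q=cv2.resize(p[90:260,150:450],None,fx=2.6,fy=2.6,interpolation=2);cv2.imwrite('pics/crop0.png',q[:,:,::-1])"
python3 m.py
```

```text
Traceback (most recent call last):
  File "m.py", line 8, in <module>
    print(n,oc.sum(),np.percentile(z[oc],[5,25,50,75,95]).round(1))
                     ~~~~~~~~~~~~~^^^^^^^^^^^^^^^^^^^^^^^
IndexError: index -1 is out of bounds for axis 0 with size 0
```

View pics/crop0.png

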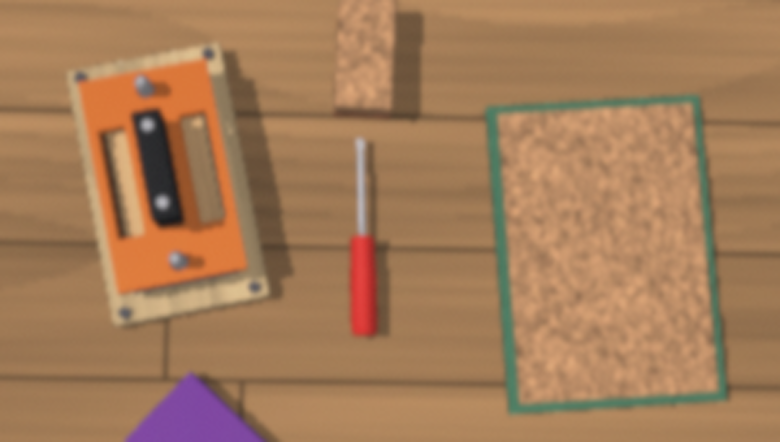

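The crop confirms the orange template with its black bar at crop (158,168), pins at (145,85) and (178,260), and a clear cork board. My saturation threshold was too strict, so I'll loosen it.

```bash
sed -i 's/H\[...,1\]>200)&(H\[...,2\]>150)/H[...,1]>165)\&(H[...,2]>100)/' m.py; python3 m.py
```

```text
top 2421 [48.4 50.5 51.7 52.9 54.5]
plate [590.7 191.3 197.8 117.3  12.2] 51.67869032440584
bar [591.7 191.8  99.9  26.3  12.3] 96.50386167303981 [590.6 190.8  96. ]
jig [592.1 191.9 250.4 150.3  12.3]
board [ 533.1 -230.2  299.8  210.5    4.3] 13.810348500283567
pin? 31 [204. 121.] [670.5 208.1  73.7]
pin? 20 [216. 175.] [544.5 179.2  71.9]
pin? 30 [217. 189.] [511.5 173.9  74.3]
scene 1936 [45.3 51.7 53.5 54.9 56.5]
plate [592.6 195.7 202.5 123.   11.8] 53.519311989527594
bar [591.9 194.5 101.7  30.2  12.1] 97.70000721418961 [596.2 199.4  95.6]
jig [592.1 194.8 252.9 154.5  12.1]
board [ 532.2 -231.2  303.5  225.2    4.2] 15.878185652931803
pin? 36 [292. 254.] [513.7 179.5  73.4]
pin? 201 [269. 275.] [602.6 206.5  73.4]
pin? 44 [246. 291.] [673.8 214.6  73.2]
```

The crop and both cameras agree: grip at (592,192), yaw 12.2°, and board at (533,-230), yaw 4.3°. I turn the tool +9.9° to line up with the bar, then travel at height.

Request:
{"name": "carry_out", "arguments": {
  "moves": [
    [[0,0,0],[0,0,4.95]],
    [[0,0,0],[0,0,4.95]],
    [[1.5,-2,0],[0,0,0]],
    [[2.4,-3.2,0],[0,0,0]],
    [[2.4,-3.2,0],[0,0,0]],
    [[2.4,-3.2,0],[0,0,0]],
    [[2.4,-3.2,0],[0,0,0]],
    [[2.4,-3.2,0],[0,0,0]]
  ],
  "fingers": 0
}}

```text
clock: 1.37
eef_pos: [329.4, -372.9, 231.4]
tool_rot: [0.994, 0.106, 0.0, 0.0]
contact_force: [1.5, -1.7, 0.9]
opening: 1.002
```

Request:
{"name": "carry_out", "arguments": {
  "moves": [
    [[2.4,-3.2,0],[0,0,0]],
    [[2.4,-3.2,0],[0,0,0]],
    [[2.4,-3.2,0],[0,0,0]],
    [[2.4,-3.2,0],[0,0,0]],
    [[2.4,-3.2,0],[0,0,0]],
    [[2.4,-3.2,0],[0,0,0]],
    [[2.4,-3.2,0],[0,0,0]],
    [[2.4,-3.2,0],[0,0,0]]
  ]
}}

```text
clock: 2.03
eef_pos: [463.1, -81.9, 231.5]
tool_rot: [0.994, 0.106, 0.0, 0.0]
contact_force: [0.7, -0.9, -0.1]
opening: 1.001
```

Request:
{"name": "carry_out", "arguments": {
  "moves": [
    [[2.4,-3.2,0],[0,0,0]],
    [[2.4,-3.2,0],[0,0,0]],
    [[2.4,-3.2,0],[0,0,0]],
    [[2.4,-3.2,0],[0,0,0]],
    [[2.4,-3.2,0],[0,0,0]],
    [[1.6,-1.8,0],[0,0,0]],
    [[0,0,0],[0,0,0]],
    [[0,0,0],[0,0,0]]
  ]
}}

```text
clock: 2.7
eef_pos: [558.1, 120.1, 231.0]
tool_rot: [0.994, 0.107, -0.0, 0.0]
contact_force: [-0.7, -1.5, -0.2]
opening: 1.003
```

Request:
{"name": "carry_out", "arguments": {
  "moves": [
    [[1.6,-2.1,0],[0,0,0]],
    [[2.0,-2.6,0],[0,0,0]],
    [[1.2,-1.6,1.5],[0,0,0]],
    [[0,0,2.5],[0,0,0]],
    [[0,0,2.5],[0,0,0]],
    [[0,0,2.5],[0,0,0]],
    [[0,0,0],[0,0,0]],
    [[0,0,0],[0,0,0]]
  ]
}}

```text
clock: 3.37
eef_pos: [590.8, 189.5, 141.0]
tool_rot: [0.994, 0.106, -0.001, 0.0]
contact_force: [0.6, -1.0, 0.6]
opening: 0.998
```

```bash
cat > s.py <<'E'
from h import *
import sys
from scipy.spatial.transform import Rotation as Ro
k=sys.argv[1]
p,d,c=cap('scene');np.savez('scene0.npz',p=p,d=d)
p2,d2,c2=cap('top');np.savez('top0.npz',p=p2,d=d2)
u0,v0,u1,v1=map(int,sys.argv[2:6])
def z(p,u0,v0,u1,v1): return cv2.resize(p[v0:v1,u0:u1],(400,400),interpolation=2)
a=z(p,u0,v0,u1,v1);u0,v0,u1,v1=map(int,sys.argv[6:10]);b=z(p2,u0,v0,u1,v1)
cv2.imwrite(f'pics/{k}.png',np.hstack([a,b])[:,:,::-1])
o=arm.observe();M=Ro.from_quat(o['tool_rot']).as_matrix()
print(o['eef_pos'].round(1),'yaw',np.degrees(np.arctan2(M[1,0],M[0,0])).round(2),'z',M[:,2].round(4),o['contact_force'].round(1),o['q'].round(2),o['opening'])
E
python3 s.py a1 190 200 350 360 140 80 300 240; python3 m.py
```

```text
[592.2 190.2 142.9] yaw 12.16 z [ 1.7e-03  3.0e-04 -1.0e+00] [ 0.4 -1.3  0.4] [ 0.21  0.58  1.45 -0.    1.11  1.57] 0.9987069229465635
top 6 [ 49.   50.8  52.9  53.7 131.2]
plate [602.4 248.7   4.4   3.1 -80.9] 52.78933131364768
bar [539.1 178.3 208.8 163.8  10.5] 525.0898394911009 [547.  174.6 520.5]
jig [575.5 184.9 284.8 163.5  11.2]
board [ 533.2 -230.1  300.   210.5    4.2] 13.779985646103983
scene 1574 [45.  51.1 53.3 54.8 56.7]
plate [592.9 195.1 201.4 122.3  11.8] 53.29843390606283
bar [541.5 185.6 214.5 157.8  12.9] 487.67975055400973 [576.  203.1 439.3]
jig [576.5 193.5 285.8 158.1  12.7]
board [ 532.2 -229.1  305.3  220.7    5.1] 15.94075417447327
pin? 37 [293. 254.] [513.5 179.6  73.1]
pin? 203 [269. 275.] [602.  206.5  73.2]
pin? 44 [246. 291.] [673.5 214.6  73. ]
```

View pics/a1.png

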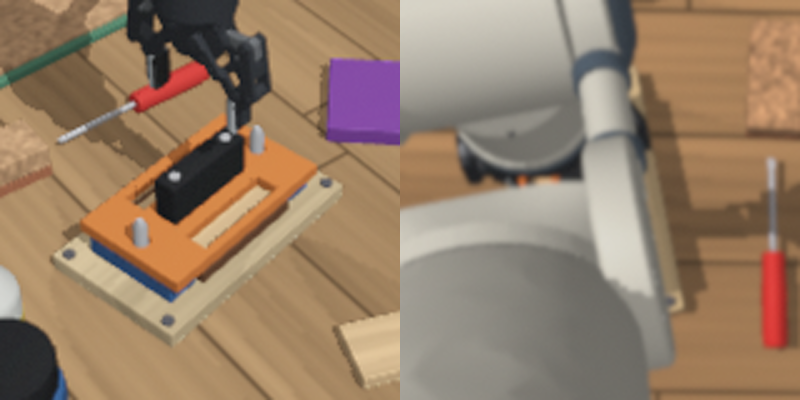

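The left view shows the jaws lined up over the bar (crop 200,170), about 2 mm off. The top camera is blocked by the arm. I descend with a small correction.

Request:
{"name": "carry_out", "arguments": {
  "moves": [
    [[0,-0.2,1.5],[0,0,0]],
    [[0,0,2.0],[0,0,0]],
    [[0,0,2.0],[0,0,0]],
    [[0,0,1.5],[0,0,0]],
    [[0,0,1.0],[0,0,0]],
    [[0,0,0.4],[0,0,0]],
    [[0,0,0],[0,0,0]],
    [[0,0,0],[0,0,0]]
  ]
}}

```text
clock: 4.13
eef_pos: [591.8, 192.7, 58.4]
tool_rot: [0.994, 0.106, 0.001, -0.0]
contact_force: [-0.3, 0.1, -0.1]
opening: 1.004
```

```bash
python3 s.py a2 190 200 350 360 140 80 300 240
```

```text
[591.8 192.7  58.5] yaw 12.2 z [ 1.7e-03  4.0e-04 -1.0e+00] [-1.4  0.8 -0.5] [ 0.22  0.69  1.52 -0.    0.93  1.58] 0.9999476165165776
```

View pics/a2.png

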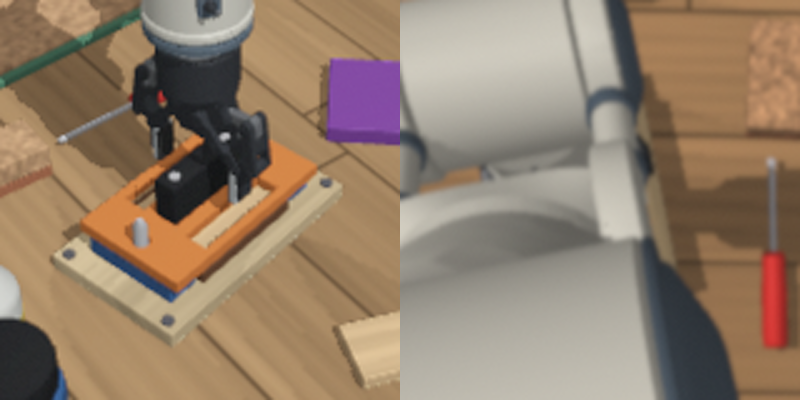

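The jaws straddle the bar and clear the plate. I close them.

Request:
{"name": "carry_out", "arguments": {
  "moves": [
    [[0,0,0.2],[0,0,0]],
    [[0,0,0],[0,0,0]],
    [[0,0,0],[0,0,0]],
    [[0,0,0],[0,0,0]],
    [[0,0,0],[0,0,0]],
    [[0,0,0],[0,0,0]],
    [[0,0,0],[0,0,0]],
    [[0,0,0],[0,0,0]]
  ],
  "fingers": 255
}}

```text
clock: 4.9
eef_pos: [591.2, 192.7, 55.5]
tool_rot: [0.994, 0.106, 0.0, -0.0]
contact_force: [-1.7, 0.6, 5.3]
opening: 0.298
```

Request:
{"name": "carry_out", "arguments": {
  "moves": [
    [[0,0,0],[0,0,0]],
    [[0,0,0],[0,0,0]],
    [[0,0,0],[0,0,0]],
    [[0,0,0],[0,0,0]],
    [[0,0,0],[0,0,0]],
    [[0,0,0],[0,0,0]],
    [[0,0,0],[0,0,0]],
    [[0,0,0],[0,0,0]]
  ]
}}

```text
clock: 5.57
eef_pos: [591.2, 192.7, 55.5]
tool_rot: [0.994, 0.106, 0.0, -0.0]
contact_force: [-0.0, 0.3, 6.0]
opening: 0.295
```

Gripped: the opening of 0.295 is about 25 mm. I lift straight up, slowly.

Request:
{"name": "carry_out", "arguments": {
  "moves": [
    [[0,0,-0.1],[0,0,0]],
    [[0,0,-0.2],[0,0,0]],
    [[0,0,-0.3],[0,0,0]],
    [[0,0,-0.3],[0,0,0]],
    [[0,0,-0.3],[0,0,0]],
    [[0,0,-0.3],[0,0,0]],
    [[0,0,-0.2],[0,0,0]],
    [[0,0,0],[0,0,0]]
  ]
}}

```text
clock: 6.23
eef_pos: [591.4, 192.7, 72.9]
tool_rot: [0.994, 0.106, 0.0, -0.0]
contact_force: [0.3, 0.2, -3.8]
opening: 0.294
```

```bash
python3 s.py a3 190 200 350 360 140 80 300 240
```

```text
[591.1 192.6  72.4] yaw 12.2 z [ 2.e-04  1.e-04 -1.e+00] [-0.  -0.3 -3.6] [0.22 0.67 1.51 0.   0.96 1.58] 0.29430216572714435
```

View pics/a3.png

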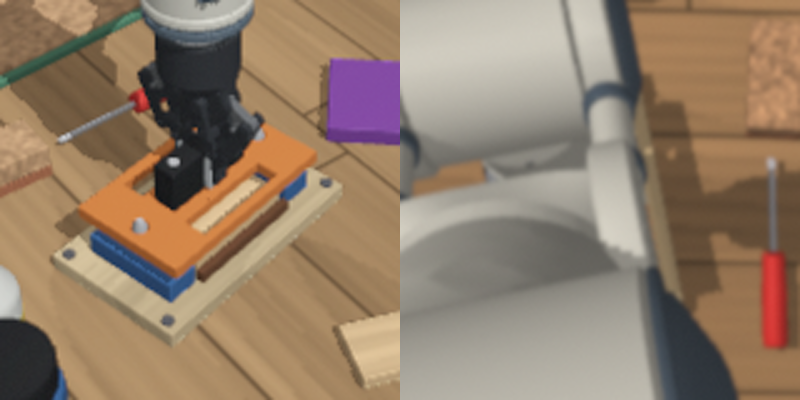

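The template is rising level, the jig has not moved, and the load reads about 3.7 N. I continue up.

Request:
{"name": "carry_out", "arguments": {
  "moves": [
    [[0,0,-0.2],[0,0,0]],
    [[0,0,-0.4],[0,0,0]],
    [[0,0,-0.4],[0,0,0]],
    [[0,0,-0.4],[0,0,0]],
    [[0,0,-0.4],[0,0,0]],
    [[0,0,-0.4],[0,0,0]],
    [[0,0,-0.4],[0,0,0]],
    [[0,0,-0.4],[0,0,0]]
  ]
}}

```text
clock: 7.0
eef_pos: [591.1, 192.6, 102.8]
tool_rot: [0.994, 0.106, 0.0, -0.0]
contact_force: [0.5, -0.7, -3.5]
opening: 0.296
```

Request:
{"name": "carry_out", "arguments": {
  "moves": [
    [[0,0,-0.5],[0,0,0]],
    [[0,0,-0.8],[0,0,0]],
    [[0,0,-1],[0,0,0]],
    [[0,0,-1],[0,0,0]],
    [[0,0,-1],[0,0,0]],
    [[0,0,-0.5],[0,0,0]],
    [[0,0,0],[0,0,0]],
    [[0,0,0],[0,0,0]]
  ]
}}

```text
clock: 7.67
eef_pos: [591.2, 192.7, 150.6]
tool_rot: [0.994, 0.106, 0.0, -0.0]
contact_force: [-0.2, 0.3, -3.6]
opening: 0.295
```

```bash
python3 s.py a4 190 180 350 340 140 80 300 240; python3 m.py|tail -7
```

```text
[590.8 192.5 149.8] yaw 12.2 z [-8.e-04 -2.e-04 -1.e+00] [-1.1 -0.5 -3.4] [ 0.22  0.57  1.45 -0.    1.12  1.58] 0.2941454949402402
top 14 [144.5 145.4 146.1 147.5 166.5]Traceback (most recent call last):
  File "m.py", line 9, in <module>
    o=big(oc&(z>42)&(z<68)); print('plate',rect(W[o]),np.median(z[o]))
  File "h.py", line 17, in big
    n,l,s,_=cv2.connectedComponentsWithStats(m.astype(np.uint8)); return l==1+np.argmax(s[1:,4])
                                                                              ~~~~~~~~~^^^^^^^^^
    return _wrapfunc(a, 'argmax', axis=axis, out=out, **kwds)
    return bound(*args, **kwds)
ValueError: attempt to get argmax of an empty sequence
```

View pics/a4.png

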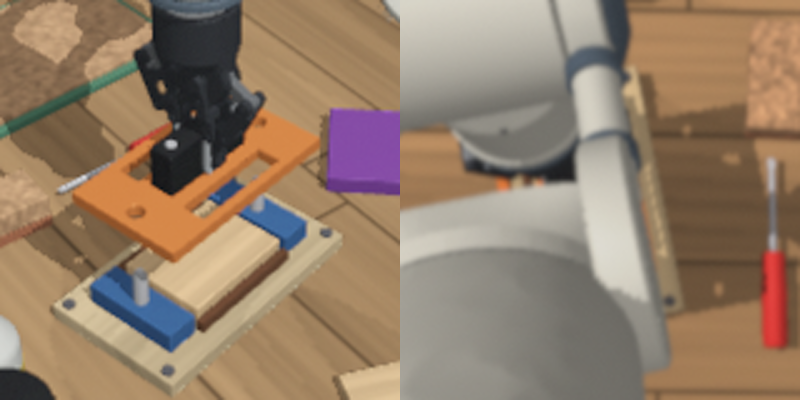

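The template is off the pins and level, with the jig and blank undisturbed. I turn +8° and travel to the board.

Request:
{"name": "carry_out", "arguments": {
  "moves": [
    [[0,0,0],[0,0,2]],
    [[0,0,0],[0,0,3]],
    [[0,0,0],[0,0,3]],
    [[-0.2,1.0,0],[0,0,0]],
    [[-0.4,2.0,0],[0,0,0]],
    [[-0.6,2.9,0],[0,0,0]],
    [[-0.6,2.9,0],[0,0,0]],
    [[-0.6,2.9,0],[0,0,0]]
  ]
}}

```text
clock: 8.43
eef_pos: [575.0, 72.6, 149.8]
tool_rot: [0.999, 0.038, -0.0, 0.0]
contact_force: [-0.1, 0.1, -4.3]
opening: 0.297
```

Request:
{"name": "carry_out", "arguments": {
  "moves": [
    [[-0.6,2.9,0],[0,0,0]],
    [[-0.6,2.9,0],[0,0,0]],
    [[-0.6,2.9,0],[0,0,0]],
    [[-0.6,2.9,0],[0,0,0]],
    [[-0.6,2.9,0],[0,0,0]],
    [[-0.6,2.9,0],[0,0,0]],
    [[-0.6,2.9,0],[0,0,0]],
    [[-0.6,2.9,0],[0,0,0]]
  ]
}}

```text
clock: 9.1
eef_pos: [543.9, -162.5, 149.9]
tool_rot: [0.999, 0.037, -0.0, -0.0]
contact_force: [-0.0, 1.0, -4.7]
opening: 0.294
```

Request:
{"name": "carry_out", "arguments": {
  "moves": [
    [[-0.6,2.9,0],[0,0,0]],
    [[-0.6,2.0,0],[0,0,0]],
    [[-0.3,1.0,0],[0,0,0]],
    [[0,0,0],[0,0,0]],
    [[0,0,0],[0,0,0]],
    [[0,0,0],[0,0,0]],
    [[0,0,0],[0,0,0]],
    [[0,0,0],[0,0,0]]
  ]
}}

```text
clock: 9.77
eef_pos: [534.4, -219.7, 150.3]
tool_rot: [0.999, 0.037, -0.0, -0.0]
contact_force: [-0.3, -0.1, -3.2]
opening: 0.294
```

```bash
python3 s.py a5 110 90 290 270 310 80 470 280
```

```text
[ 534.4 -220.   150.3] yaw 4.26 z [-0.e+00  1.e-04 -1.e+00] [-0.  -0.2 -3.4] [-0.49  0.52  1.56  0.    1.07  1.  ] 0.29345398409520285
```

Request:
{"name": "carry_out", "arguments": {
  "moves": [
    [[-0.2,1.0,0.5],[0,0,0]],
    [[0,0,2],[0,0,0]],
    [[0,0,2.5],[0,0,0]],
    [[0,0,2.5],[0,0,0]],
    [[0,0,2],[0,0,0]],
    [[0,0,1],[0,0,0]],
    [[0,0,0.5],[0,0,0]],
    [[0,0,0],[0,0,0]]
  ]
}}

```text
clock: 10.53
eef_pos: [532.8, -230.8, 39.7]
tool_rot: [0.999, 0.037, -0.0, -0.0]
contact_force: [-0.9, 0.2, -4.1]
opening: 0.295
```

```bash
python3 s.py a6 110 90 290 270 310 80 470 280
python3 - <<'E'
from h import *
for n in('scene','top'):
    f=np.load(n+'0.npz');p,d=f['p'],f['d'];c=eyes.calibration(n);W=cloud(c,d);H=cv2.cvtColor(p,cv2.COLOR_RGB2HSV)
    x,y,z=W[...,0],W[...,1],W[...,2]
    m=(d>0)&(abs(x-533)<150)&(abs(y+230)<110)&(H[...,0]<14)&(H[...,1]>165)&(H[...,2]>90)&(z>20)&(z<60)
    print(n,rect(W[big(m)]),np.median(z[big(m)]),m.sum())
E
```

```text
[ 533.5 -231.2   41.1] yaw 4.21 z [ 1.e-03 -6.e-04 -1.e+00] [-0.1  0.  -3.5] [-0.51  0.68  1.63 -0.    0.83  0.99] 0.2982449736269346
scene [ 534.9 -224.7  200.1  122.8    4.6] 37.39080038384768 1123Traceback (most recent call last):
  File "<stdin>", line 6, in <module>
  File "h.py", line 17, in big
    n,l,s,_=cv2.connectedComponentsWithStats(m.astype(np.uint8)); return l==1+np.argmax(s[1:,4])
                                                                              ~~~~~~~~~^^^^^^^^^
    return _wrapfunc(a, 'argmax', axis=axis, out=out, **kwds)
    return bound(*args, **kwds)
ValueError: attempt to get argmax of an empty sequence
```

View pics/a6.png

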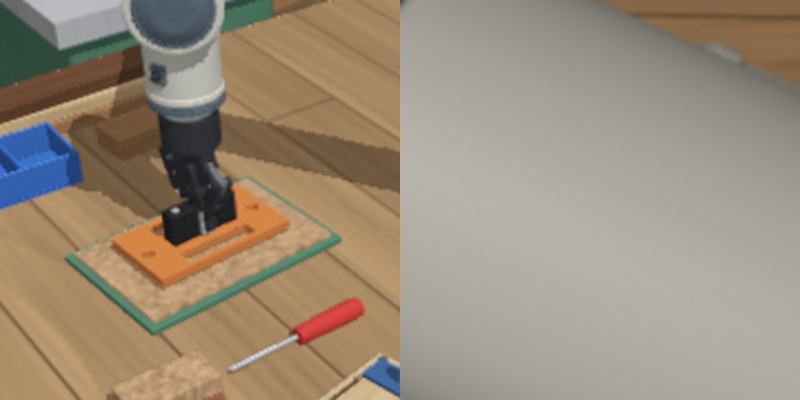

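The template hangs level, centred and square about 10 mm above the cork. I lower it gently.

Request:
{"name": "carry_out", "arguments": {
  "moves": [
    [[0,0,0.3],[0,0,0]],
    [[0,0,0.2],[0,0,0]],
    [[0,0,0.2],[0,0,0]],
    [[0,0,0.1],[0,0,0]],
    [[0,0,0],[0,0,0]],
    [[0,0,0],[0,0,0]],
    [[0,0,0],[0,0,0]],
    [[0,0,0],[0,0,0]]
  ]
}}

```text
clock: 11.3
eef_pos: [533.0, -230.8, 32.4]
tool_rot: [0.999, 0.037, 0.0, 0.0]
contact_force: [-0.6, -0.1, -4.3]
opening: 0.295
```

Request:
{"name": "carry_out", "arguments": {
  "moves": [
    [[0,0,0.1],[0,0,0]],
    [[0,0,0.1],[0,0,0]],
    [[0,0,0.05],[0,0,0]],
    [[0,0,0],[0,0,0]],
    [[0,0,0],[0,0,0]],
    [[0,0,0],[0,0,0]],
    [[0,0,0],[0,0,0]],
    [[0,0,0],[0,0,0]]
  ]
}}

```text
clock: 11.97
eef_pos: [533.0, -230.8, 29.8]
tool_rot: [0.999, 0.037, 0.0, 0.0]
contact_force: [-0.3, -1.2, -3.4]
opening: 0.295
```

Request:
{"name": "carry_out", "arguments": {
  "moves": [
    [[0,0,0.05],[0,0,0]],
    [[0,0,0],[0,0,0]],
    [[0,0,0.05],[0,0,0]],
    [[0,0,0],[0,0,0]],
    [[0,0,0],[0,0,0]],
    [[0,0,0],[0,0,0]],
    [[0,0,0],[0,0,0]],
    [[0,0,0],[0,0,0]]
  ]
}}

```text
clock: 12.63
eef_pos: [533.1, -230.8, 29.5]
tool_rot: [0.999, 0.037, 0.0, 0.0]
contact_force: [-3.9, 1.4, 12.1]
opening: 0.296
```

It is down: the force went from -3.5 to +12 N. I release it, then rise straight up.

Request:
{"name": "carry_out", "arguments": {
  "moves": [
    [[0,0,0],[0,0,0]],
    [[0,0,0],[0,0,0]],
    [[0,0,0],[0,0,0]],
    [[0,0,0],[0,0,0]],
    [[0,0,0],[0,0,0]],
    [[0,0,0],[0,0,0]],
    [[0,0,0],[0,0,0]],
    [[0,0,0],[0,0,0]]
  ],
  "fingers": 0
}}

```text
clock: 13.3
eef_pos: [533.0, -230.8, 28.7]
tool_rot: [0.999, 0.037, -0.0, -0.0]
contact_force: [0.3, -0.3, -0.1]
opening: 0.999
```

Request:
{"name": "carry_out", "arguments": {
  "moves": [
    [[0,0,0],[0,0,0]],
    [[0,0,0],[0,0,0]],
    [[0,0,-0.5],[0,0,0]],
    [[0,0,-1],[0,0,0]],
    [[0,0,-2],[0,0,0]],
    [[0,0,-2.5],[0,0,0]],
    [[0,0,-2.5],[0,0,0]],
    [[0,0,-2.5],[0,0,0]]
  ]
}}

```text
clock: 13.97
eef_pos: [532.8, -230.7, 140.9]
tool_rot: [0.999, 0.037, 0.0, 0.0]
contact_force: [-0.4, 0.5, 0.0]
opening: 0.999
```

Request:
{"name": "carry_out", "arguments": {
  "moves": [
    [[0,0,-2.5],[0,0,0]],
    [[0,0,-2.5],[0,0,0]],
    [[0,2,-2.5],[0,0,0]],
    [[-1,3.5,0],[0,0,0]],
    [[-1,3.5,0],[0,0,0]],
    [[-1,3.5,0],[0,0,0]],
    [[-1,3.5,0],[0,0,0]],
    [[-1,3.5,0],[0,0,0]]
  ]
}}

```text
clock: 14.63
eef_pos: [496.7, -430.5, 215.1]
tool_rot: [0.999, 0.037, 0.0, 0.0]
contact_force: [1.3, 0.2, -0.5]
opening: 0.997
```

Request:
{"name": "carry_out", "arguments": {
  "moves": [
    [[-1,3.5,0],[0,0,0]],
    [[-1,3.5,0],[0,0,0]],
    [[-2,3.5,0],[0,0,0]],
    [[-2,3.5,0],[0,0,0]],
    [[-2,3.5,0],[0,0,0]],
    [[-1,2,0],[0,0,0]],
    [[0,0,0],[0,0,0]],
    [[0,0,0],[0,0,0]]
  ]
}}

```text
clock: 15.3
eef_pos: [420.9, -630.9, 214.3]
tool_rot: [0.999, 0.036, 0.0, 0.0]
contact_force: [0.4, 0.8, 1.0]
opening: 0.999
```

```bash
python3 s.py a7 100 130 320 350 160 70 460 280
python3 - <<'E'
from h import *
for n in('top','scene'):
    f=np.load(n+'0.npz');p,d=f['p'],f['d'];c=eyes.calibration(n);W=cloud(c,d);H=cv2.cvtColor(p,cv2.COLOR_RGB2HSV)
    x,y,z=W[...,0],W[...,1],W[...,2]
    m=(d>0)&(abs(x-533)<150)&(abs(y+230)<110)&(H[...,0]<14)&(H[...,1]>165)&(H[...,2]>90)&(z>18)&(z<60)
    if m.any(): print(n,'plate',rect(W[big(m)]),np.median(z[big(m)]))
    r=big((d>0)&(abs(x-540)<220)&(abs(y+225)<160)&(z>8)&(z<120));print('board',rect(W[r]))
    print('jig',rect(W[big((d>0)&(abs(x-590)<140)&(abs(y-185)<140)&(z>10))]))
E
```

```text
[ 422.3 -629.2  214.4] yaw 4.22 z [ 2.e-04  1.e-04 -1.e+00] [-1.   0.7 -0.4] [-1.06  0.71  0.98  0.    1.46  0.44] 0.999928356314379
top plate [ 533.5 -231.9  198.4  121.5    4.4] 26.049900318707156
board [ 533.1 -230.   299.7  210.1    4.4]
jig [592.4 192.1 250.6 150.2  12.2]
scene plate [ 534.6 -223.7  201.1  125.7    3.5] 27.498747278097625
board [ 532.8 -226.3  305.2  218.1    4. ]
jig [591.7 194.3 254.5 155.1  12.4]
```

View pics/a7.png

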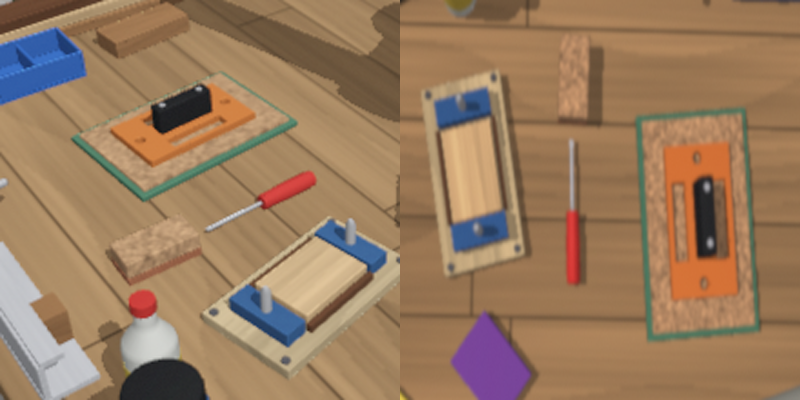

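The template lies flat, centred to about 2 mm and square with the board. The jig, blank, screwdriver and sanding block look undisturbed, and the arm is clear.

```bash
python3 -c "
from station import arm
print(arm.hand_in())"
```

```text
the job is handed in; nothing more can be done
None
```

I lifted the orange template level off the pins by its black grip bar and laid it on the cork rest board. I let go only once it was down: the force went from −3.5 to +12 N at contact. The job was handed in with the clock at about 15.4 s.

- **Template:** the top camera puts it within about 2 mm of the board's centre and square with it, both at 4.4°. Its top face reads 26 mm, which means it lies flat.
- **Jig:** it reads (592, 192) at 12.2°, unchanged from the start within measuring error.
- **Bystanders:** in the last picture the blank is still in the jig, and the screwdriver and sanding block look where they were. I did not measure these three again.
- **Disagreement:** the scene camera read y about 3 mm high before the lift. At the end it put the template about 3 mm off the board's centre in y and 0.5° out of square. Its view is oblique and takes in side faces, so I trusted the top camera.

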